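# Free the interlocked drawer and lay the pepper mill in it

## Task

The pepper mill stands upright in the narrow left drawer of the little chest and keeps that drawer from closing, and an interlock lets only one drawer out at a time. Lift the mill out and stand it upright on the open worktop to the left, push the narrow drawer fully home, and pull the freed wide drawer all the way out. Then tip the standing mill over onto its side on the worktop, let go, pick it up again lying down, and lay it on its side in the wide drawer; leave the narrow drawer shut, the wide one open and everything else where it is.

Things in the scene. Friction and masses are not known exactly. Their poses are not given: they have to be found in the camera images.
- chest: low wooden chest fixed on the worktop, 173 deep (its x) x 380 wide (its y) x 94 mm high; origin under its centre; its -x axis points out of its front, the way the drawers come out; +y is its left end seen from the robot, with the narrow drawer. An inner pin locks each drawer while the other is over about 15 mm out: it then gives only 3 mm and stops hard, however it is pulled
- narrow (a joint): travel of the narrow drawer in m: 0 fully home, 0.125 fully out; about 3 N moves it, with a hard stop at home, and it stays where it is left. Inside it is 80 wide x 128 deep, too short for the lying mill; an upright mill strikes the chest's top edge before the drawer is shut
- narrow_handle (a point): middle of the narrow drawer's handle: a level steel bar, about 10 mm thick and 55 mm long along the chest's y, 67 mm above the worktop, standing 35 mm in front of the drawer's front (chest -x), so a finger fits behind it from above. It moves with the drawer
- wide (a joint): travel of the wide drawer in m: 0 fully home, 0.125 fully out with a hard stop; about 5 N moves it once it is free, the interlock pin giving way in the first 10 mm
- wide_handle (a point): middle of the wide drawer's handle: like the other, 110 mm long, 67 mm above the worktop, 35 mm in front of the drawer's front. It moves with the drawer
- wide_floor (a point): centre of the wide drawer's inner floor, 19 mm above the worktop; inside the drawer is 128 mm (chest x) x 210 mm (chest y), walls 60 mm above the floor. It moves with the drawer; fully out, the front 119 mm of the inside lie clear of the chest's top
- mill_mid (a point): middle of the axis of the brown wooden pepper mill, 170 mm tall, 0.13 to 0.25 kg; this point is 85 mm above its foot, z axis from foot to top. Body up to 58 mm thick (to 122 mm up), head 48 mm (123 to 159 mm up), small steel nut on top. Starts upright in the narrow drawer, foot 19 mm above the worktop. Slides when pushed low, topples when pushed near the top; lying, it may roll a little
- silicone_cup: bystander: pinkish red baking cup, 74x76x60 mm, origin under its centre
- spoon: bystander: steel fork lying flat, 205x28x16 mm, origin under its centre
- egg_timer: bystander: red and white kitchen timer near the front edge (not the one by the wall), 64x62x53 mm, origin under its centre
- tumbler: bystander: clear glass tumbler, 79x79x90 mm, origin under its centre
- free_worktop (a point): middle, at worktop height, of the free strip of worktop left of the chest, between the front edge and the sink: clear for 50 mm in x and 130 mm in y either way; room to stand the mill and tip it over along y
There are look-alikes about, which are no part of the job. There is more than one size of the part that bears mill_mid; the job needs the larger.

How it is judged:
By the outcome, as a careful person would: the job done as asked, in the order asked, and still so for the second after the job is handed in, with the robot touching nothing.
It also fails if it takes over 72 s, if anything falls off the work surface, if the arm or the gripper's body presses on something with over 40 N, if the wrist force passes 120 N, or if a joint passes its speed limit or range.

## Robot

A 7-joint arm with a two-finger parallel gripper is mounted at the origin on a cart in front of the work surface, level with it; the furniture and walls round the work are solid. World frame = base frame: x ahead of the robot, y to its left, z up, the work surface at z = 0. Lengths are in m, angles in rad, forces in N, time in s.
With the tool pointing down it reaches from about 0.425 to 0.95 m from the base axis. Payload 16.7 kg.
Tool frame: the origin (TCP) lies at the very end of the fingers, on their centre line; the grasp point (between the pads) lies 19 mm behind it; z points along the fingers, y is the line along which they close (so a half turn about z gives the same grasp; the last joint's range is limited). The gripper opens to 94 mm and grips with 3 to 60 N. Pads are 16 mm wide; open, the fingers measure 119 mm over their backs; the gripper's body (75 mm by 177 mm) begins 78 mm behind the grasp point.
Start: joints at [1.101, 0.426, 0.074, 1.606, -0.034, 1.111, -0.067], TCP at [0.213, -0.641, 0.205] pointing down, gripper open.
Joint ranges: [-2.85, 2.85], [-0.5, 2.14], [-1.23, 1.37], [0.21, 2.46], [-1.02, 4.16], [0.16, 2.05], [-2.73, 2.73]. Speed limits (rad/s): [1.89, 1.89, 2.39, 2.39, 3.01, 3.01, 3.01].

## Interface

Orientations are given as a rotation vector (axis times angle).
In Python, from workcell import sensors, cams, job_done gives the robot as it stands.
- The arm moves only by the tool step_arm, never from a script. Its argument "commands" is a list of rows, each a list of 3 entries, a list of its own where there are three numbers: the shift along the world's x, y, z in units of 0.2 m (1.0 is 0.2 m), then the turn, a rotation vector about the world's x, y, z in units of 45 degrees (1.0 is 45 degrees), then the gripper command: -1 is fully open, 1 is shut, values between are in proportion. A call has 1 to 10 rows; each row is the pose to reach, as a shift and turn from the pose commanded when the call began; what a row does not reach only later rows make up. A row lasts 1/8 s, in which the tool goes at most 62.5 mm and 10.7 degrees, less where a joint would pass 70% of its speed; a pose out of reach is approached as far as the arm can. A call with a number of a shift or a turn outside -1 to 1 is refused whole. A call with a gripper value outside its range is refused whole. The fingers move at their own pace and stop on an object; "grip_force" is the grip in N (left out, the last holds). Time passes only in rows, so rows that repeat a pose let the fingers close. It gives the time, the measured TCP pose, the force, the opening and the grip force at its end, in the units of the state.
- sensors.sense(): the state, without advancing time (a new reading comes with each control period).
- cams.snapshot(name): name is "scene" or "top"; returns the picture (480x640x3 uint8, red, green, blue); there is no depth.
- cams.calibration(name): a dict with "fov_y" (degrees; the focal length in pixels is half the picture's height over the tangent of half this angle, whatever the lens; pixels are square), "cx", "cy" (the principal point, pixels), "cam_to_world" (4x4, takes a point from camera to world coordinates). Camera axes: x right, y down, z forward; pixel columns grow to the right and rows downward; lengths in m; the calibration is good to about 2 mm. A picture is of the moment at which its call begins. calibration takes no time and is no camera call.
- job_done(): hands the job in; it is judged then, once.
The state is a dict: "t": time; "joint_positions": joint angles; "qd": joint speeds; "effort": joint torques, N m; "eef_pos": TCP position; "eef_rot": TCP orientation; "wrist_force": force on the tool from outside, world axes, zero at the start; "wrist_torque": the same for the moment, N m; "opening": finger opening in m; "grip_force": force on a finger pad.
Only numpy, scipy, OpenCV 4.12 (cv2) and the standard library are available. Lean on these libraries where they do the work, as an engineer would, in place of code of your own. Each camera call takes 0.05 s, during which the arm holds its last target. There are 200 camera calls.

## Working session

There is one attempt and no reset: what is moved stays moved. The work goes in short steps, Python scripts to look and compute and a tool call to move; the robot and the scene stay as the last step left them, time stands still between calls to the robot, and variables do not carry over. Pictures are saved under pics/ and viewed, at most 11 in all, crops included, and the job is handed in when it is done.

Besides the shell and the picture viewer there is one more tool, called as name(argument=value, ...), one argument or row to a line, values as JSON. step_arm: Moves the arm, as the interface text tells. Shifts and turns lie within -1 to 1; 1 stands for 0.2 m of shift or 45 degrees of turn. Its arguments: {"type":"object","properties":{"commands":{"type":"array","items":{"type":"array"}},"grip_force":{"type":"number"}},"required":["commands"]}

```bash
mkdir -p pics; cat > h.py <<'E'
import numpy as np, cv2
from workcell import sensors, cams, job_done
def snap(n,f):
    im=cams.snapshot(n); cv2.imwrite('pics/'+f,im[:,:,::-1]); return im
def ray(n,u,v):
    c=cams.calibration(n); f=240/np.tan(np.radians(c['fov_y'])/2); T=np.array(c['cam_to_world'])
    return T[:3,3], T[:3,:3]@np.array([(u-c['cx'])/f,(v-c['cy'])/f,1])
def at(n,u,v,z):
    o,d=ray(n,u,v); return (o+d*(z-o[2])/d[2]).round(4)
def proj(n,p):
    c=cams.calibration(n); f=240/np.tan(np.radians(c['fov_y'])/2); T=np.array(c['cam_to_world'])
    q=T[:3,:3].T@(np.array(p)-T[:3,3]); return (c['cx']+f*q[0]/q[2], c['cy']+f*q[1]/q[2])
E
python3 - <<'E'
from h import *
snap('scene','s1.png');snap('top','t1.png')
for n in('scene','top'):print(cams.calibration(n))
print(sensors.sense())
E
```

```text
{'fov_y': 42.623508451878756, 'cx': 317.2620069197987, 'cy': 228.2958960699579, 'cam_to_world': array([[-0.91223534, -0.29333821,  0.28597093,  0.00730512],
       [-0.40966315,  0.65035148, -0.63970232,  1.20781668],
       [ 0.00166751, -0.70071082, -0.71344346,  1.47651668],
       [ 0.        ,  0.        ,  0.        ,  1.        ]])}
{'fov_y': 57.20793808936163, 'cx': 324.4386725095022, 'cy': 245.05687882228267, 'cam_to_world': array([[ 0.03894143, -0.97383049,  0.22391458,  0.28027847],
       [-0.99923953, -0.03839545,  0.00679345, -0.06399455],
       [ 0.00198163, -0.22400885, -0.9745851 ,  1.34592487],
       [ 0.        ,  0.        ,  0.        ,  1.        ]])}
{'t': 0.1, 'joint_positions': array([ 1.10051955,  0.42667433,  0.07387113,  1.60651077, -0.03409643,
        1.11077916, -0.06706998]), 'qd': array([-3.42407809e-04, -1.34917174e-03, -1.70071551e-05,  1.10521080e-03,
        4.81335460e-04,  6.15965243e-04,  2.31776571e-04]), 'effort': array([ 1.04952394e-02, -9.37462664e+01,  3.67805891e+00, -4.55034935e+01,
       -4.85126150e-02,  1.68012176e-02,  2.50888002e-05]), 'eef_pos': array([ 0.21267605, -0.64022765,  0.20485715]), 'eef_rot': array([-3.10020922e+00, -5.01520892e-01,  4.15495885e-04]), 'wrist_force': array([ 1.2768873 , -0.85316257,  0.04448414]), 'wrist_torque': array([-0.01854178,  0.03589106,  0.00936632]), 'grip_force': 0.0, 'opening': 0.09425987259946621}
```

View pics/s1.png

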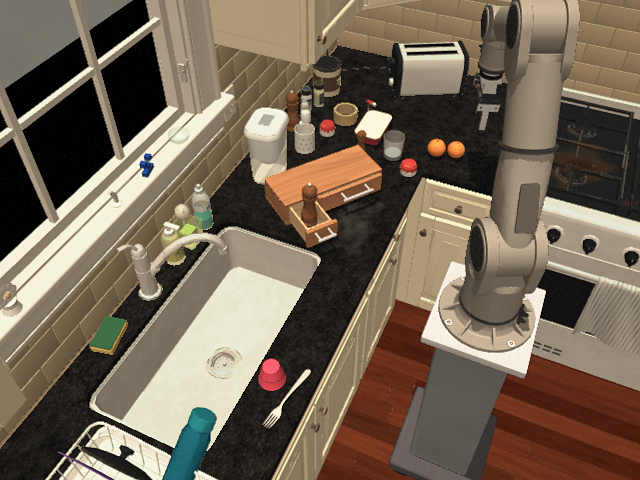

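View pics/t1.png

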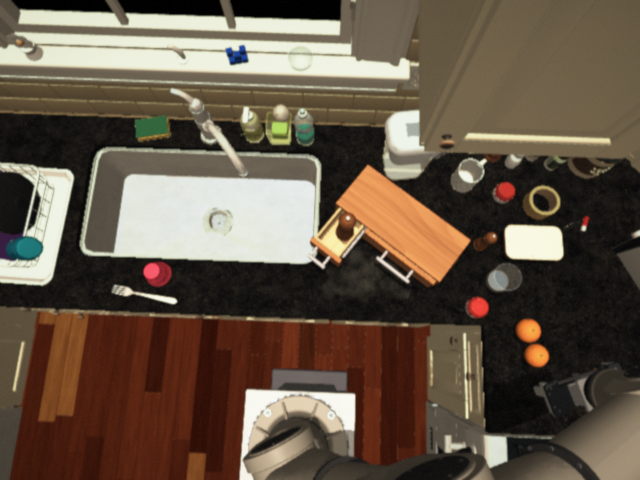

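The scene view shows the chest at about (325,185), with the mill in the narrow drawer at (310,205). The top view shows the chest at (400,225), the mill at (347,222), the handles at (318,252) and (393,268), the cup at (157,272) and the fork at (145,296). A smaller look-alike mill is at (485,240).

```bash
python3 - <<'E'
from h import *
im=cv2.imread('pics/t1.png')[150:300,290:490]; cv2.imwrite('pics/t1c.png',cv2.resize(im,None,fx=4,fy=4,interpolation=cv2.INTER_CUBIC))
for u,v,z in[(370,167,.094),(469,238,.094),(435,283,.094),(157,272,0),(145,296,0),(230,262,0),(230,312,0),(300,265,0),(300,315,0)]:print(u,v,at('top',u,v,z))
E
```

```text
370 167 [ 0.8169 -0.1843  0.094 ]
469 238 [ 0.6058 -0.4779  0.094 ]
435 283 [ 0.469  -0.3759  0.094 ]
157 272 [0.4837 0.4594 0.    ]
145 296 [0.4084 0.4868 0.    ]
230 262 [0.5239 0.2367 0.    ]
230 312 [0.3702 0.2233 0.    ]
300 265 [0.523  0.0187 0.    ]
300 315 [0.3695 0.0108 0.    ]
```

View pics/t1c.png

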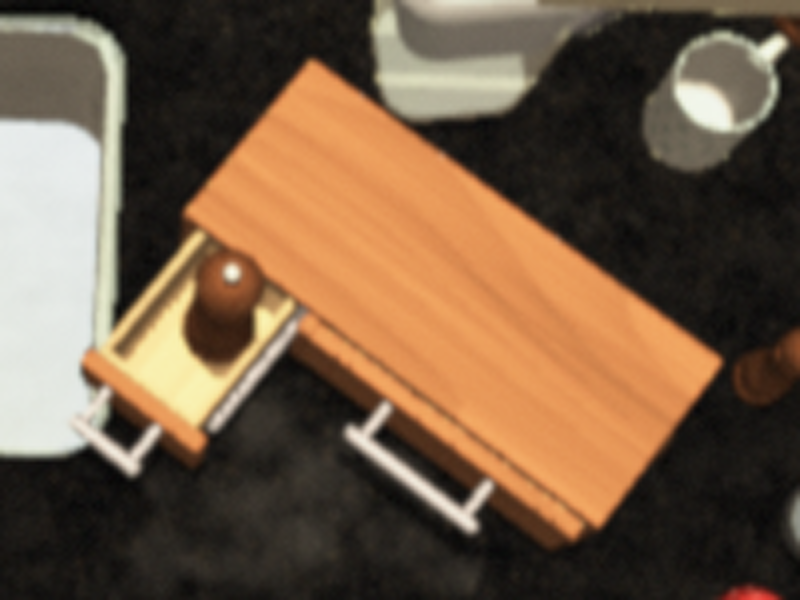

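The crop shows the nut at (232,272), the narrow handle bar from (85,425) to (137,468) and the wide bar from (352,433) to (475,527). The chest top's corners are (310,58), (183,214), (722,360) and (600,530).

```bash
python3 - <<'E'
from h import *
A=lambda u,v,z: at('top',290+(u-1.5)/4,150+(v-1.5)/4,z)
for n,u,v,z in [('BL',310,58,.094),('FL',183,214,.094),('BR',722,360,.094),('FR',600,530,.094),('nut',232,272,.187),('n1',80,422,.067),('n2',137,470,.067),('w1',350,432,.067),('w2',476,528,.067),('foot',220,345,.019+.03)]: print(n,A(u,v,z))
for p in [(.45,.2,0),(.45,.07,0),(.45,.33,0),(.5,.2,0),(.4,.2,0)]: print(p,proj('top',p),proj('scene',p))
from scipy.spatial.transform import Rotation as R
print(R.from_rotvec(sensors.sense()['eef_rot']).as_matrix().round(3))
E
python3 - <<'E'
import cv2
im=cv2.imread('pics/s1.png')[130:255,250:400]
cv2.imwrite('pics/s1c.png',cv2.resize(im,None,fx=4,fy=4,interpolation=cv2.INTER_CUBIC))
E
```

```text
BL [ 0.826  -0.1754  0.094 ]
FL [ 0.6975 -0.0829  0.094 ]
BR [ 0.601 -0.481  0.094]
FR [ 0.472  -0.3892  0.094 ]
nut [ 0.6262 -0.1164  0.187 ]
n1 [ 0.5418 -0.0124  0.067 ]
n2 [ 0.5074 -0.056   0.067 ]
w1 [ 0.5421 -0.2126  0.067 ]
w2 [ 0.4741 -0.3056  0.067 ]
foot [ 0.6093 -0.1151  0.049 ]
(0.45, 0.2, 0) (np.float64(239.8183902046088), np.float64(286.1155628876019)) (np.float64(319.47413742119295), np.float64(312.3521953507586))
(0.45, 0.07, 0) (np.float64(282.0928111094456), np.float64(287.76891705191025)) (np.float64(336.55022279902107), np.float64(281.4264799335432))
(0.45, 0.33, 0) (np.float64(197.59918176569602), np.float64(284.4643680848769)) (np.float64(300.7672413892736), np.float64(346.2313971831493))
(0.5, 0.2, 0) (np.float64(241.14246300371607), np.float64(270.0521910445922)) (np.float64(304.19865341479004), np.float64(306.79219579908187))
(0.4, 0.2, 0) (np.float64(238.472197359987), np.float64(302.447290455858)) (np.float64(334.9909113439558), np.float64(318.00002006242534))
[[ 0.949  0.315 -0.   ]
 [ 0.315 -0.949  0.001]
 [-0.    -0.001 -1.   ]]
```

View pics/s1c.png

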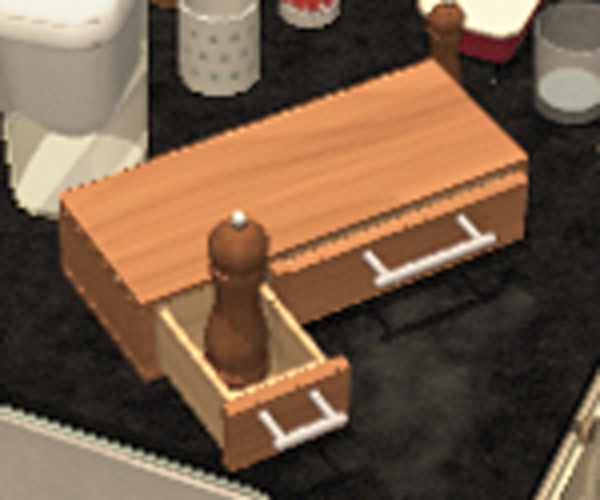

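The crop shows the mill upright in the open drawer, with its nut at (238,216) and its waist just below the head.

```bash
cat >> h.py <<'E'
def tri(ps):
    M=np.zeros((3,3));b=np.zeros(3)
    for n,u,v in ps:
        o,d=ray(n,u,v);d/=np.linalg.norm(d);P=np.eye(3)-np.outer(d,d);M+=P;b+=P@o
    return np.linalg.solve(M,b).round(4)
E
python3 - <<'E'
from h import *
print(tri([('top',347.6,217.6),('scene',309.2,183.8)]))
E
```

```text
[ 0.6266 -0.1162  0.1886]
```

step_arm(
  commands=[
    [[0.7, 0.9, 0.5], [0, 0, 0.25], -1],
    [[0.7, 0.9, 0.5], [0, 0, 0.25], -1],
    [[0.7, 0.9, 0.5], [0, 0, 0.25], -1],
    [[0.7, 0.9, 0.5], [0, 0, 0.25], -1],
    [[0.7, 0.9, 0.5], [0, 0, 0.25], -1],
  ],
)

```text
t: 0.72
eef_pos: [0.3566, -0.4574, 0.3075]
eef_rot: [3.033, 0.813, 0.004]
wrist_force: [0.2, -0.8, 0.4]
opening: 0.0942
grip_force: 0.0
```

step_arm(
  commands=[
    [[0.7, 0.88, 0], [0, 0, 0.27], -1],
    [[0.7, 0.88, 0], [0, 0, 0.27], -1],
    [[0.7, 0.88, 0], [0, 0, 0.27], -1],
    [[0.7, 0.88, 0], [0, 0, 0.27], -1],
  ],
)

```text
t: 1.23
eef_pos: [0.494, -0.2823, 0.3049]
eef_rot: [-2.933, -1.123, 0.0]
wrist_force: [-0.3, -0.3, -0.5]
opening: 0.0939
grip_force: 0.0
```

step_arm(
  commands=[
    [[0.665, 0.84, 0], [0, 0, 0.27], -1],
    [[0.665, 0.84, 0], [0, 0, 0.27], -1],
    [[0.665, 0.84, 0], [0, 0, 0.27], -1],
    [[0.665, 0.84, 0], [0, 0, 0.27], -1],
    [[0.665, 0.84, 0], [0, 0, 0.27], -1],
  ],
)

```text
t: 1.85
eef_pos: [0.6264, -0.115, 0.3043]
eef_rot: [-2.797, -1.427, 0.001]
wrist_force: [-0.2, -0.9, -0.6]
opening: 0.0941
grip_force: 0.0
```

```bash
python3 - <<'E'
from h import *
from scipy.spatial.transform import Rotation as R
s=sensors.sense();print(s['t'],s['eef_pos'],s['joint_positions']);print(R.from_rotvec(s['eef_rot']).as_matrix().round(3))
snap('scene','s2.png')
E
```

```text
1.85 [ 0.62637221 -0.11504217  0.3042662 ] [ 0.35441385  0.31916742 -0.35464611  1.55308488  0.11260281  1.29120916
 -0.64199689]
[[ 0.587  0.81  -0.002]
 [ 0.81  -0.587  0.001]
 [-0.    -0.002 -1.   ]]
```

step_arm(
  commands=[
    [[0, 0, -0.5], [0, 0, 0], -1],
    [[0, 0, -0.815], [0, 0, 0], -1],
    [[0, 0, -0.815], [0, 0, 0], -1],
    [[0, 0, -0.815], [0, 0, 0], -1],
    [[0, 0, -0.815], [0, 0, 0], 1],
    [[0, 0, -0.815], [0, 0, 0], 1],
    [[0, 0, -0.815], [0, 0, 0], 1],
    [[0, 0, -0.815], [0, 0, 0], 1],
    [[0, 0, -0.815], [0, 0, 0], 1],
  ],
  grip_force=20,
)

```text
t: 3.02
eef_pos: [0.6259, -0.1165, 0.1427]
eef_rot: [2.8, 1.425, 0.0]
wrist_force: [1.0, -0.7, 4.0]
opening: 0.0475
grip_force: 20.1
```

step_arm(
  commands=[
    [[0, 0, 0.3], [0, 0, 0], 1],
    [[0, 0, 0.5], [0, 0, 0], 1],
    [[-0.1, 0.1, 0.5], [0, 0, 0], 1],
    [[-0.4, 0.35, 0.5], [0, 0, 0], 1],
    [[-0.6, 0.6, 0.5], [0, 0, 0], 1],
    [[-0.6, 0.6, 0.5], [0, 0, 0], 1],
  ],
)

```text
t: 3.78
eef_pos: [0.5036, 0.0061, 0.2428]
eef_rot: [2.797, 1.429, -0.0]
wrist_force: [-0.2, 0.0, -1.4]
opening: 0.0476
grip_force: 20.0
```

step_arm(
  commands=[
    [[-0.14, 0.33, 0], [0, 0, 0], 1],
    [[-0.28, 0.655, -0.3], [0, 0, 0], 1],
    [[-0.28, 0.655, -0.45], [0, 0, 0], 1],
    [[-0.28, 0.655, -0.5], [0, 0, 0], 1],
    [[-0.28, 0.655, -0.55], [0, 0, 0], 1],
    [[-0.28, 0.655, -0.57], [0, 0, 0], 1],
    [[-0.28, 0.655, -0.58], [0, 0, 0], 1],
  ],
)

```text
t: 4.65
eef_pos: [0.4506, 0.1339, 0.1269]
eef_rot: [2.801, 1.422, 0.001]
wrist_force: [0.2, 0.4, -2.5]
opening: 0.0478
grip_force: 20.0
```

step_arm(
  commands=[
    [[0, 0, -0.01], [0, 0, 0], 1],
    [[0, 0, -0.015], [0, 0, 0], 1],
    [[0, 0, -0.015], [0, 0, 0], 1],
  ],
)

```text
t: 5.03
eef_pos: [0.4505, 0.1346, 0.1242]
eef_rot: [2.8, 1.424, 0.002]
wrist_force: [-0.3, -0.3, 5.9]
opening: 0.0475
grip_force: 20.0
```

step_arm(
  commands=[
    [[0, 0, 0], [0, 0, 0], -0.3],
    [[0, 0, 0], [0, 0, 0], -1],
    [[0, 0, 0], [0, 0, 0], -1],
    [[0, 0, 0], [0, 0, 0], -1],
    [[0, 0, 0.25], [0, 0, 0], -1],
    [[0, 0, 0.5], [0, 0, 0], -1],
    [[0.1, -0.2, 0.5], [0, 0, 0], -0.4],
    [[0.2, -0.5, 0.5], [0, 0, 0], -0.4],
    [[0.37, -0.8, 0.3], [0, 0, 0], -0.4],
  ],
)

```text
t: 6.15
eef_pos: [0.518, -0.0143, 0.194]
eef_rot: [2.798, 1.422, 0.006]
wrist_force: [0.4, 0.2, -0.6]
opening: 0.0683
grip_force: 0.0
```

```bash
python3 - <<'E'
from h import *
s=sensors.sense();print(s['t'],s['eef_pos'],s['opening'])
a=snap('scene','s3.png');b=snap('top','t3.png')
c=np.hstack([cv2.resize(a[180:330,230:430],None,fx=2,fy=2),cv2.resize(b[160:310,190:390],None,fx=2,fy=2)])
cv2.imwrite('pics/c3.png',c[:,:,::-1])
E
```

```text
6.15 [ 0.51798165 -0.01427853  0.1940159 ] 0.06825135368945784
```

View pics/c3.png

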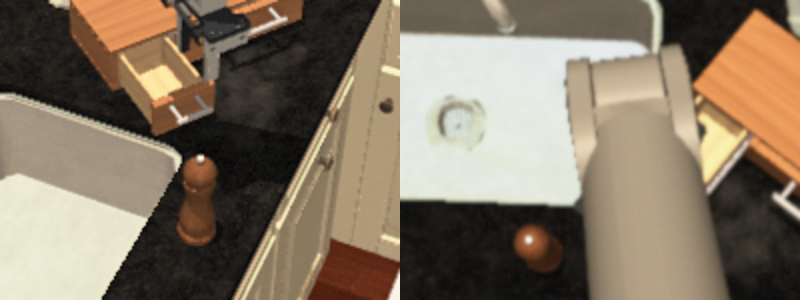

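The mill stands upright and alone on the strip, at about (198,200) in the left half. The narrow drawer is open and empty.

step_arm(
  commands=[
    [[0, -0.045, 0], [0, 0, 0], 0.36],
    [[0, -0.045, -0.1], [0, 0, 0], 0.36],
    [[0, -0.045, -0.25], [0, 0, 0], 0.36],
    [[0, -0.045, -0.4], [0, 0, 0], 0.36],
    [[0, -0.045, -0.55], [0, 0, 0], 0.36],
    [[0, -0.045, -0.675], [0, 0, 0], 0.36],
    [[0, -0.045, -0.675], [0, 0, 0], 0.36],
    [[0, -0.045, -0.675], [0, 0, 0], 1],
    [[0, -0.045, -0.675], [0, 0, 0], 1],
    [[0, -0.045, -0.675], [0, 0, 0], 1],
  ],
  grip_force=20,
)

```text
t: 7.5
eef_pos: [0.5215, -0.0245, 0.059]
eef_rot: [2.796, 1.418, 0.012]
wrist_force: [32.9, -23.2, -30.0]
opening: 0.0142
grip_force: 20.0
```

step_arm(
  commands=[
    [[0, 0, 0], [0, 0, 0], 0.36],
    [[0, 0, 0], [0, 0, 0], 0.36],
    [[0.03, -0.045, 0], [0, 0, 0], 0.36],
    [[0.03, -0.045, 0], [0, 0, 0], 0.36],
  ],
)

```text
t: 8.0
eef_pos: [0.5227, -0.0307, 0.0576]
eef_rot: [2.8, 1.423, 0.0]
wrist_force: [-1.0, -0.2, -0.7]
opening: 0.0301
grip_force: 0.0
```

```bash
python3 - <<'E'
from h import *
s=sensors.sense();print(s['t'],s['eef_pos'],s['opening'])
a=snap('scene','s4.png')
p=proj('scene',s['eef_pos']);print(p)
x=int(p[0])-60;y=int(p[1])-50
cv2.imwrite('pics/c4.png',cv2.resize(a[y:y+90,x:x+120],None,fx=5,fy=5)[:,:,::-1]);print(x,y)
E
```

```text
8.0 [ 0.52265945 -0.03070955  0.05761148] 0.030122748514864794
(np.float64(328.25753818306106), np.float64(240.1435266669177))
268 190
```

View pics/c4.png

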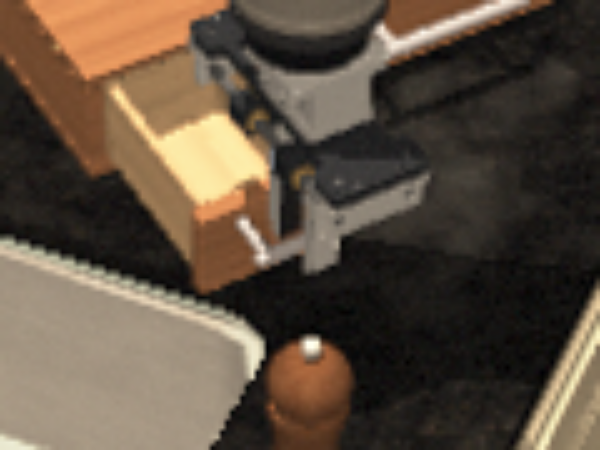

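The picture shows the fingers straddling the narrow handle bar at about (300,240).

step_arm(
  commands=[
    [[0.005, -0.01, -0.045], [0, 0, 0], 0.36],
    [[0.005, -0.01, -0.045], [0, 0, 0], 1],
    [[0.005, -0.01, -0.045], [0, 0, 0], 1],
    [[0.005, -0.01, -0.045], [0, 0, 0], 1],
  ],
  grip_force=20,
)

```text
t: 8.55
eef_pos: [0.5228, -0.0319, 0.0482]
eef_rot: [-2.799, -1.425, 0.001]
wrist_force: [-0.7, 0.5, -4.8]
opening: 0.0101
grip_force: 20.0
```

step_arm(
  commands=[
    [[0.1, -0.074, 0], [0, 0, 0], 1],
    [[0.22, -0.162, 0], [0, 0, 0], 1],
    [[0.34, -0.25, 0], [0, 0, 0], 1],
    [[0.43, -0.317, 0], [0, 0, 0], 1],
    [[0.45, -0.332, 0], [0, 0, 0], 1],
    [[0.46, -0.339, 0], [0, 0, 0], 1],
  ],
)

```text
t: 9.3
eef_pos: [0.6145, -0.0995, 0.0481]
eef_rot: [-2.799, -1.425, 0.001]
wrist_force: [-1.5, 1.2, -2.5]
opening: 0.0104
grip_force: 20.0
```

step_arm(
  commands=[
    [[0.016, -0.012, 0], [0, 0, 0], 1],
    [[0.026, -0.019, 0], [0, 0, 0], 1],
    [[0.034, -0.025, 0], [0, 0, 0], 1],
    [[0.034, -0.025, 0], [0, 0, 0], 1],
  ],
)

```text
t: 9.8
eef_pos: [0.621, -0.1042, 0.0481]
eef_rot: [-2.799, -1.424, 0.002]
wrist_force: [-7.0, 2.3, 0.1]
opening: 0.0106
grip_force: 20.0
```

step_arm(
  commands=[
    [[0.012, -0.009, 0], [0, 0, 0], 1],
    [[0.02, -0.015, 0], [0, 0, 0], 1],
    [[0.02, -0.015, 0], [0, 0, 0], 1],
  ],
)

```text
t: 10.18
eef_pos: [0.6212, -0.1043, 0.0478]
eef_rot: [-2.792, -1.424, 0.011]
wrist_force: [-30.9, 16.9, 19.8]
opening: 0.0104
grip_force: 20.0
```

step_arm(
  commands=[
    [[-0.02, 0.015, 0], [0, 0, 0], 1],
    [[-0.02, 0.015, 0], [0, 0, 0], 0.36],
    [[-0.02, 0.015, 0], [0, 0, 0], 0.36],
    [[-0.02, 0.015, 0.2], [0, 0, 0], 0.36],
    [[-0.02, 0.015, 0.4], [0, 0, 0], 0.36],
    [[-0.2, -0.25, 0.4], [0, 0, 0], 0.36],
    [[-0.38, -0.5, 0.4], [0, 0, 0], 0.36],
    [[-0.56, -0.76, 0.4], [0, 0, 0], 0.36],
    [[-0.56, -0.76, 0.4], [0, 0, 0], 0.36],
    [[-0.56, -0.76, 0.4], [0, 0, 0], 0.36],
  ],
)

```text
t: 11.42
eef_pos: [0.5146, -0.26, 0.1288]
eef_rot: [2.8, 1.423, 0.001]
wrist_force: [-0.1, 0.3, 0.3]
opening: 0.0302
grip_force: 0.0
```

step_arm(
  commands=[
    [[-0.035, 0.005, 0], [0, 0, 0], 0.36],
    [[-0.035, 0.005, -0.2], [0, 0, 0], 0.36],
    [[-0.035, 0.005, -0.4], [0, 0, 0], 0.36],
    [[-0.035, 0.005, -0.4], [0, 0, 0], 0.36],
    [[-0.035, 0.005, -0.4], [0, 0, 0], 1],
    [[-0.035, 0.005, -0.4], [0, 0, 0], 1],
    [[-0.035, 0.005, -0.4], [0, 0, 0], 1],
  ],
  grip_force=30,
)

```text
t: 12.3
eef_pos: [0.5072, -0.2585, 0.0498]
eef_rot: [2.8, 1.424, 0.001]
wrist_force: [-4.5, 4.4, 9.3]
opening: 0.0102
grip_force: 30.0
```

Pull along chest −x: 0.118 m first, then creep.

step_arm(
  commands=[
    [[-0.04, 0.03, 0], [0, 0, 0], 1],
    [[-0.09, 0.066, 0], [0, 0, 0], 1],
    [[-0.2, 0.147, 0], [0, 0, 0], 1],
    [[-0.32, 0.236, 0], [0, 0, 0], 1],
    [[-0.42, 0.31, 0], [0, 0, 0], 1],
    [[-0.47, 0.346, 0], [0, 0, 0], 1],
    [[-0.475, 0.35, 0], [0, 0, 0], 1],
    [[-0.475, 0.35, 0], [0, 0, 0], 1],
  ],
)

```text
t: 13.3
eef_pos: [0.4127, -0.1888, 0.0497]
eef_rot: [2.798, 1.424, 0.003]
wrist_force: [-0.3, 1.4, 12.2]
opening: 0.0101
grip_force: 30.0
```

step_arm(
  commands=[
    [[-0.016, 0.012, 0], [0, 0, 0], 1],
    [[-0.026, 0.019, 0], [0, 0, 0], 1],
    [[-0.034, 0.025, 0], [0, 0, 0], 1],
    [[-0.044, 0.032, 0], [0, 0, 0], 1],
    [[-0.044, 0.032, 0], [0, 0, 0], 1],
  ],
)

```text
t: 13.92
eef_pos: [0.4066, -0.1842, 0.0499]
eef_rot: [2.795, 1.421, 0.008]
wrist_force: [14.4, -12.0, -9.7]
opening: 0.0101
grip_force: 30.0
```

step_arm(
  commands=[
    [[-0.034, 0.025, 0], [0, 0, 0], 1],
    [[-0.034, 0.025, 0], [0, 0, 0], 0.2],
    [[-0.034, 0.025, 0], [0, 0, 0], 0.2],
    [[-0.034, 0.025, 0.3], [0, 0, 0], 0.2],
    [[-0.034, 0.025, 0.6], [0, 0, 0], 0],
    [[-0.034, 0.025, 0.88], [0, 0, 0.2], -1],
    [[0.05, 0.3, 0.88], [0, 0, 0.4], -1],
    [[0.1, 0.6, 0.88], [0, 0, 0.6], -1],
    [[0.2, 0.88, 0.88], [0, 0, 0.8], -1],
    [[0.2, 0.88, 0.88], [0, 0, 0.8], -1],
  ],
)

```text
t: 15.18
eef_pos: [0.4436, -0.0025, 0.225]
eef_rot: [2.213, 2.229, 0.002]
wrist_force: [0.0, -0.9, -0.2]
opening: 0.0926
grip_force: 0.0
```

```bash
python3 - <<'E'
from h import *
s=sensors.sense();print(s['t'],s['eef_pos'],s['joint_positions'])
a=snap('scene','s5.png');b=snap('top','t5.png')
c=np.hstack([cv2.resize(a[130:330,240:440],None,fx=2,fy=2),cv2.resize(b[150:350,300:500],None,fx=2,fy=2)])
cv2.imwrite('pics/c5.png',c[:,:,::-1])
E
```

```text
15.175 [ 0.44362207 -0.00248519  0.22498152] [ 0.46633156  0.0580218  -0.61841472  2.04556594  0.03858536  1.04770424
 -0.16349696]
```

View pics/c5.png

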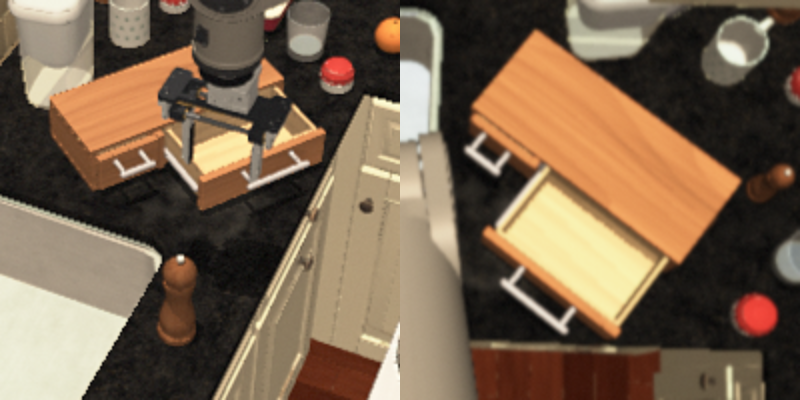

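The narrow drawer is shut, the wide drawer is out and the mill still stands, with its nut at scene pixel (330,259).

```bash
python3 - <<'E'
from h import *
print(tri([('scene',330,259),('top',254,280)]), at('top',254,280,.168), at('scene',330,259,.168))
for u,v in [(500,238),(616,322),(545,175),(665,262)]:print(at('top',300+(u-400)/2,150+v/2,.079))
E
```

```text
[0.4479 0.1306 0.1672] [0.4468 0.1302 0.168 ] [0.4487 0.1312 0.168 ]
[ 0.5027 -0.1325  0.079 ]
[ 0.3876 -0.3012  0.079 ]
[ 0.6    -0.1967  0.079 ]
[ 0.4768 -0.3725  0.079 ]
```

step_arm(
  commands=[
    [[0.03, 0.25, 0], [0, 0, 0], -1],
    [[0.035, 0.5, 0], [0, 0, 0], -1],
    [[0.035, 0.685, 0], [0, 0, 0], -1],
    [[0.035, 0.685, 0], [0, 0, 0], -1],
  ],
)

```text
t: 15.78
eef_pos: [0.4498, 0.1316, 0.2245]
eef_rot: [-2.221, -2.221, -0.0]
wrist_force: [-0.4, -0.6, 0.9]
opening: 0.094
grip_force: 0.0
```

step_arm(
  commands=[
    [[0, 0, -0.2], [0, 0, 0], -1],
    [[0, 0, -0.4], [0, 0, 0], -1],
    [[0, 0, -0.515], [0, 0, 0], -1],
    [[0, 0, -0.515], [0, 0, 0], -1],
    [[0, 0, -0.515], [0, 0, 0], 1],
    [[0, 0, -0.515], [0, 0, 0], 1],
    [[0, 0, -0.515], [0, 0, 0], 1],
    [[0, 0, -0.515], [0, 0, 0], 1],
  ],
  grip_force=6,
)

```text
t: 16.77
eef_pos: [0.4504, 0.1305, 0.1217]
eef_rot: [2.223, 2.22, 0.001]
wrist_force: [-0.0, 0.3, -0.2]
opening: 0.0575
grip_force: 0.0
```

step_arm(
  commands=[
    [[0, 0.06, 0.01], [0, 0, 0], 1],
    [[0, 0.125, 0.013], [0, 0, 0], 1],
    [[0, 0.19, 0.013], [0, 0, 0], 1],
    [[0, 0.25, 0.004], [0, 0, 0], 1],
    [[0, 0.31, -0.01], [0, 0, 0], 1],
    [[0, 0.37, -0.027], [0, 0, 0], 1],
    [[0, 0.37, -0.027], [0, 0, 0], 1],
  ],
)

```text
t: 17.65
eef_pos: [0.4502, 0.2068, 0.1161]
eef_rot: [-2.22, -2.222, -0.002]
wrist_force: [-0.6, 2.5, 8.1]
opening: 0.0479
grip_force: 6.0
```

```bash
python3 - <<'E'
from h import *
a=snap('scene','s6.png')
c=a[220:330,270:390]
cv2.imwrite('pics/c6.png',cv2.resize(c,None,fx=5,fy=5)[:,:,::-1])
E
```

```text
(no output)
```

View pics/c6.png

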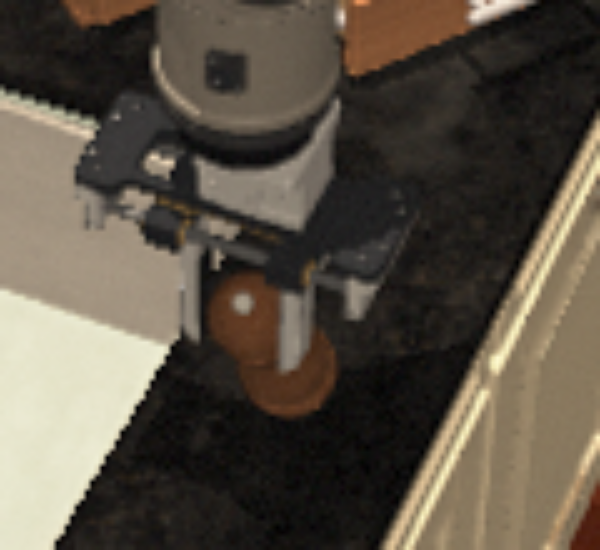

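The mill is tilting towards +y, with its nut facing the camera at (243,300).

step_arm(
  commands=[
    [[0, 0.06, -0.02], [0, 0, 0], 1],
    [[0, 0.117, -0.05], [0, 0, 0], 1],
    [[0, 0.17, -0.085], [0, 0, 0], 1],
    [[0, 0.217, -0.12], [0, 0, 0], 1],
    [[0, 0.265, -0.162], [0, 0, 0], 1],
    [[0, 0.307, -0.208], [0, 0, 0], 1],
    [[0, 0.345, -0.26], [0, 0, 0], 1],
    [[0, 0.377, -0.31], [0, 0, 0], 1],
    [[0, 0.41, -0.365], [0, 0, 0], 1],
    [[0, 0.432, -0.422], [0, 0, 0], 1],
  ],
)

```text
t: 18.95
eef_pos: [0.4501, 0.2912, 0.0307]
eef_rot: [-2.223, -2.22, 0.0]
wrist_force: [-0.5, 1.1, -1.4]
opening: 0.048
grip_force: 6.0
```

step_arm(
  commands=[
    [[0, 0.02, -0.05], [0, 0, 0], 1],
    [[0, 0.035, -0.1], [0, 0, 0], 1],
    [[0, 0.035, -0.1], [0, 0, 0], 1],
  ],
)

```text
t: 19.32
eef_pos: [0.4498, 0.2978, 0.0108]
eef_rot: [-2.222, -2.22, 0.002]
wrist_force: [0.4, -1.6, -1.0]
opening: 0.048
grip_force: 6.0
```

step_arm(
  commands=[
    [[0, 0.005, -0.015], [0, 0, 0], 1],
    [[0, 0.005, -0.015], [0, 0, 0], 1],
    [[0, 0.005, -0.015], [0, 0, 0], -0.2],
    [[0, 0.005, -0.015], [0, 0, 0], -0.6],
    [[0, 0.005, -0.015], [0, 0, 0], -1],
    [[0, 0.005, -0.015], [0, 0, 0], -1],
    [[0, 0.005, 0.25], [0, 0, 0], -1],
    [[0, 0.005, 0.5], [0, 0, 0], -1],
    [[0, -0.2, 0.6], [0, 0, 0], -1],
    [[0, -0.5, 0.6], [0, 0, 0], -1],
  ],
)

```text
t: 20.58
eef_pos: [0.4509, 0.1985, 0.1332]
eef_rot: [2.22, 2.222, 0.005]
wrist_force: [1.4, -0.7, -0.9]
opening: 0.0938
grip_force: 0.0
```

```bash
python3 - <<'E'
from h import *
s=sensors.sense();print(s['t'],s['eef_pos'],s['opening'])
a=snap('scene','s7.png');b=snap('top','t7.png')
c=np.hstack([cv2.resize(a[240:360,270:390],None,fx=3,fy=3),cv2.resize(b[230:350,170:290],None,fx=3,fy=3)])
cv2.imwrite('pics/c7.png',c[:,:,::-1])
E
```

```text
20.575 [0.45091176 0.198488   0.13323908] 0.09377595689577285
```

View pics/c7.png

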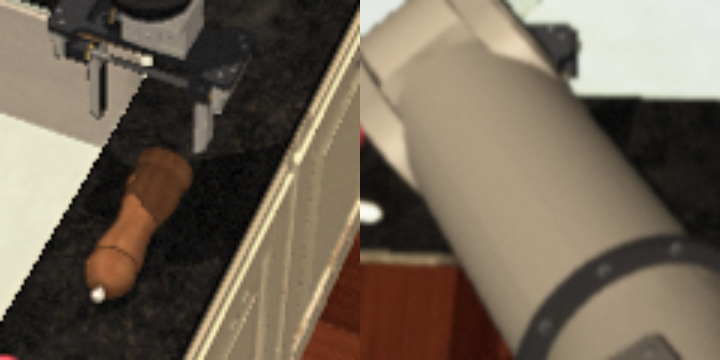

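The mill lies along y. In the left half its nut is at (98,294) and its foot end is at about (165,165).

```bash
python3 - <<'E'
from h import *
for u,v,z in [(98,294,.026),(112,265,.026),(140,215,.028),(165,165,.03)]: print(at('scene',270+u/3,240+v/3,z))
E
```

```text
[0.449  0.3186 0.026 ]
[0.4508 0.2834 0.026 ]
[0.4501 0.2202 0.028 ]
[0.452  0.1554 0.03  ]
```

step_arm(
  commands=[
    [[0, 0.12, 0], [0, 0, 0], -1],
    [[0, 0.12, -0.25], [0, 0, 0], -1],
    [[0, 0.12, -0.5], [0, 0, 0], -1],
    [[0, 0.12, -0.6], [0, 0, 0], -1],
    [[0, 0.12, -0.6], [0, 0, 0], 0.2],
    [[0, 0.12, -0.6], [0, 0, 0], 1],
    [[0, 0.12, -0.6], [0, 0, 0], 1],
    [[0, 0.12, -0.6], [0, 0, 0], 1],
  ],
  grip_force=25,
)

```text
t: 21.68
eef_pos: [0.4508, 0.222, 0.0125]
eef_rot: [2.223, 2.219, 0.002]
wrist_force: [0.1, 0.0, 0.2]
opening: 0.0574
grip_force: 0.0
```

step_arm(
  commands=[
    [[0, 0, 0], [0, 0, 0], 1],
    [[0, 0, 0], [0, 0, 0], 1],
    [[0, 0, 0], [0, 0, 0], 1],
  ],
)

```text
t: 22.05
eef_pos: [0.4507, 0.222, 0.0121]
eef_rot: [2.223, 2.219, 0.001]
wrist_force: [-0.9, -1.1, 7.7]
opening: 0.0516
grip_force: 24.9
```

step_arm(
  commands=[
    [[0, 0, 0.2], [0, 0, 0], 1],
    [[0, 0, 0.45], [0, 0, 0], 1],
    [[0, -0.1, 0.75], [0, 0, -0.1], 1],
    [[0, -0.3, 0.75], [0, 0, -0.2], 1],
    [[0.04, -0.55, 0.75], [0, 0, -0.35], 1],
    [[0.08, -0.8, 0.75], [0, 0, -0.5], 1],
    [[0.08, -0.8, 0.75], [0, 0, -0.5], 1],
  ],
)

```text
t: 22.92
eef_pos: [0.4663, 0.0581, 0.1614]
eef_rot: [2.619, 1.734, -0.002]
wrist_force: [-1.0, 0.9, -3.2]
opening: 0.0515
grip_force: 25.0
```

step_arm(
  commands=[
    [[0.03, -0.25, 0], [0, 0, -0.15], 1],
    [[0.06, -0.5, 0], [0, 0, -0.305], 1],
    [[0.09, -0.75, 0], [0, 0, -0.305], 1],
    [[0.1, -0.95, 0], [0, 0, -0.305], 1],
    [[0.1, -0.95, 0], [0, 0, -0.305], 1],
    [[0.1, -0.95, 0], [0, 0, -0.305], 1],
  ],
)

```text
t: 23.68
eef_pos: [0.4862, -0.127, 0.1614]
eef_rot: [-2.802, -1.42, -0.0]
wrist_force: [0.8, 1.3, -1.4]
opening: 0.0515
grip_force: 25.0
```

step_arm(
  commands=[
    [[0.005, -0.25, 0], [0, 0, 0], 1],
    [[0.005, -0.5, 0], [0, 0, 0], 1],
    [[0.005, -0.675, 0], [0, 0, 0], 1],
    [[0.005, -0.675, -0.2], [0, 0, 0], 1],
    [[0.005, -0.675, -0.2], [0, 0, 0], 1],
  ],
)

```text
t: 24.3
eef_pos: [0.486, -0.261, 0.1196]
eef_rot: [-2.798, -1.42, 0.004]
wrist_force: [-0.7, 0.5, -2.0]
opening: 0.0514
grip_force: 25.0
```

```bash
python3 - <<'E'
from h import *
s=sensors.sense();print(s['t'],s['eef_pos'],s['eef_rot'])
a=snap('scene','s8.png');b=snap('top','t8.png')
c=np.hstack([cv2.resize(a[150:270,290:410],None,fx=3,fy=3),cv2.resize(b[200:320,330:450],None,fx=3,fy=3)])
cv2.imwrite('pics/c8.png',c[:,:,::-1])
E
```

```text
24.3 [ 0.48600172 -0.26097535  0.11955302] [-2.79778532 -1.41969953  0.00351922]
```

View pics/c8.png

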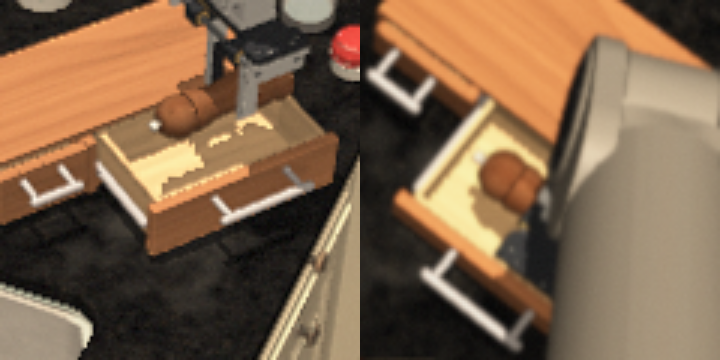

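The mill hangs level over the open part of the drawer, with clear room on all sides.

step_arm(
  commands=[
    [[0.005, -0.005, -0.1], [0, 0, 0], 1],
    [[0.005, -0.005, -0.22], [0, 0, 0], 1],
    [[0.005, -0.005, -0.33], [0, 0, 0], 1],
    [[0.005, -0.005, -0.4], [0, 0, 0], 1],
    [[0.005, -0.005, -0.43], [0, 0, 0], 1],
    [[0.005, -0.005, -0.43], [0, 0, 0], 1],
  ],
)

```text
t: 25.15
eef_pos: [0.4886, -0.2639, 0.036]
eef_rot: [2.802, 1.419, 0.0]
wrist_force: [-0.4, 0.6, -1.9]
opening: 0.0516
grip_force: 25.0
```

step_arm(
  commands=[
    [[0, 0, -0.012], [0, 0, 0], 1],
    [[0, 0, -0.02], [0, 0, 0], 1],
    [[0, 0, -0.02], [0, 0, 0], 1],
  ],
)

```text
t: 25.52
eef_pos: [0.4882, -0.2641, 0.0316]
eef_rot: [2.803, 1.419, 0.0]
wrist_force: [-0.9, -0.2, -1.6]
opening: 0.0517
grip_force: 25.0
```

step_arm(
  commands=[
    [[0, 0, -0.008], [0, 0, 0], 1],
    [[0, 0, -0.008], [0, 0, 0], 1],
    [[0, 0, -0.008], [0, 0, 0], 0],
    [[0, 0, -0.008], [0, 0, 0], -0.4],
    [[0, 0, -0.008], [0, 0, 0], -0.6],
    [[0, 0, -0.008], [0, 0, 0], -0.6],
    [[0, 0, -0.008], [0, 0, 0], -0.6],
    [[0, 0, 0.2], [0, 0, 0], -0.6],
    [[0, 0, 0.45], [0, 0, 0], -0.6],
    [[0, 0, 0.75], [0, 0, 0], -0.6],
  ],
)

```text
t: 26.78
eef_pos: [0.4876, -0.2637, 0.1825]
eef_rot: [-2.801, -1.419, 0.001]
wrist_force: [0.4, -0.8, -0.5]
opening: 0.0753
grip_force: 0.0
```

step_arm(
  commands=[
    [[0, 0.25, 0.1], [0, 0, 0], -0.6],
    [[0, 0.5, 0.1], [0, 0, 0], -0.6],
    [[0, 0.75, 0.1], [0, 0, 0], -0.6],
    [[0, 0.9, 0.1], [0, 0, 0], -0.6],
    [[0, 0.9, 0.1], [0, 0, 0], -0.6],
    [[0, 0.9, 0.1], [0, 0, 0], -0.6],
  ],
)

```text
t: 27.52
eef_pos: [0.4882, -0.0847, 0.2015]
eef_rot: [2.803, 1.418, -0.0]
wrist_force: [0.9, -0.4, -0.4]
opening: 0.0751
grip_force: 0.0
```

```bash
python3 - <<'E'
from h import *
s=sensors.sense();print(s['t'],s['eef_pos'],s['opening'])
a=snap('scene','s9.png')
cv2.imwrite('pics/c9.png',cv2.resize(a[90:440,230:480],None,fx=1.7,fy=1.7,interpolation=cv2.INTER_CUBIC)[:,:,::-1])
E
```

```text
27.525 [ 0.48815938 -0.08469695  0.20152875] 0.07509522572944104
```

View pics/c9.png

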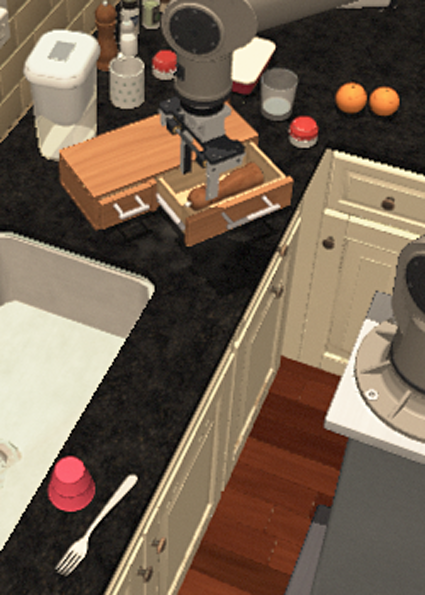

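The mill lies in the wide drawer at about (228,187). The narrow drawer is shut and the other objects look untouched.

```bash
python3 -c "from workcell import job_done; print(job_done())"
```

```text
the job is handed in; nothing more can be done
None
```

The job is handed in at about 28 s of the 72 s limit: the mill was stood on the worktop, tipped over, picked up lying and laid on its side in the wide drawer, which is out to its stop; the narrow drawer is shut and the other objects look unmoved in the last picture.

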